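# Dock the balm carousel and hold it with the pink-lidded jar to the front

## Task

Slide the wooden stand of the balm carousel along the counter, without lifting or tipping it, until it sits square and fully home against both aluminium corner stops. Then turn the carousel by its black handle, either way round, until the jar with the pink lid is at the front, in line with the black mark on the stand, and finish with the gripper closed on the handle, holding the carousel still there for the therapist. Leave the oil bottle, cupping glass, scrub tub and massage gun where they are.

Things in the scene. Friction and masses are not known exactly. Their poses are not given: they have to be found in the camera images.
- dock: fixed corner: two aluminium stop bars on the counter, 26 mm high, 16 thick, 180 long. In its frame one runs along y, inner face at x = +100 mm (far from the robot); the other along x, inner face at y = +100 mm (left). Origin, on the counter: where the stand's origin lies when fully home; the axes of both then agree
- stand: loose square wooden slab 200 x 200 x 30 mm, 0.55 to 0.8 kg with the carousel; origin at the centre of its underside, z up. -x is its front edge, towards the robot, with a black 22 x 12 mm mark on top at x = -86 mm, y = 0. Its edges can be pushed with the fingertips
- carousel: white disc, 148 mm diameter, turning endlessly with light friction about the stand's vertical centre axis; stays where left. Origin on the axis 32 mm above the counter. Carries five fixed jars, 38 mm diameter, evenly spaced at 50 mm radius, tops 78 mm above the counter; the pink-lidded one is on its -x axis, so it is at the front when the axes agree with the stand's
- marked_jar (a point): top centre of the pink lid, 78 mm above the counter, 50 mm from the carousel's axis
- handle (a point): centre of the black grip bar on top of the carousel's central post, on its axis, 126 mm above the counter; the bar is 60 mm long along the carousel's x axis, 16 mm thick along its y, 32 mm high (110 to 142 mm above the counter)
- oil_bottle: bystander: pink oil bottle, 44 mm diameter, 130 mm high, origin at the centre of its underside
- cupping_glass: bystander: clear glass cup, 56 mm diameter, 60 mm high, origin at the centre of its underside
- scrub_tub: bystander: white tub with a yellow label, 72 mm diameter, 55 mm high, origin at the centre of its underside
- massage_gun: bystander: black massage gun lying beyond the far stop, 52 mm high; barrel 120 mm long along its y with a ball head at -y (to y = -114 mm), handle along +x to 140 mm; origin on the counter under the barrel's axis, 10 mm from the barrel's middle

How it is judged:
By the outcome, as a careful person would: the job done as asked, in the order asked, and still so for the second after the job is handed in, while the arm keeps its last pose, push and grip.
It also fails if it takes over 72 s, if anything falls off the work surface, if the arm or the gripper's body presses on something with over 40 N, if the wrist force passes 120 N, or if a joint passes its speed limit or range.

## Robot

A 6-joint arm with a two-finger parallel gripper is mounted at the origin on the work surface. World frame = base frame: x ahead of the robot, y to its left, z up, the work surface at z = 0. Lengths are in m, angles in rad, forces in N, time in s.
With the tool pointing down it reaches from about 0.3 to 0.875 m from the base axis. Payload 6.4 kg.
Tool frame: the origin (TCP) lies at the very end of the fingers, on their centre line; the grasp point (between the pads) lies ctrl.grip_point_offset behind it (ctrl.grip_point_offset is the distance from the TCP to the grasp point, in m); z points along the fingers, x is the direction in which the jaws open and shut, and the axes are right-handed (so a half turn about z gives the same grasp; the last joint's range is limited). The gripper opens to 85 mm and grips with 20 to 120 N. Pads are 22 mm wide; open, the fingers measure 114 mm over their backs; the gripper's body (76 mm by 85 mm) begins 54 mm behind the grasp point. The pads swing forward as they close: fully open they stand 13 mm farther back than shut.
Start: joints at [-1.423, 0.181, 1.607, -0, 1.354, -0.206], TCP at [0.199, -0.539, 0.231] pointing down, gripper open.
Joint ranges: [-2.99, 2.99], [-0.89, 2.07], [0.3, 2.58], [-1.14, 4.28], [0, 2.63], [-3.12, 3.12]. Speed limits (rad/s): [2.57, 2.57, 3.01, 3.14, 3.14, 3.14].

## Interface

Orientations are given as a unit quaternion [w, x, y, z].
In Python, from bench import get_obs, viewer, workorder, ctrl gives the robot as it stands. The module is installed in compiled form; this text tells all that it offers.
- The arm moves only by the tool move_arm, never from a script. Its argument "increments" is a list of rows, each an object of numbers: "tx", "ty", "tz": the shift along the tool's x, y, z in m; "turn": the turn about the tool's z in degrees. A call has 1 to 20 rows; each row is the pose to reach, as a shift and turn from the pose commanded when the call began, along the tool's axes at that moment; what a row does not reach only later rows make up. A row lasts 1/12 s, in which the tool goes at most 41.7 mm and 7.16 degrees, less where a joint would pass 70% of its speed; a pose out of reach is approached as far as the arm can. A call with a gripper value outside its range is refused whole. "gripper" is the opening, from 0 (shut) to 1 (fully open), set as the call begins (left out, the last holds). The fingers move at their own pace and stop on an object; the grip force is fixed at half the most. Time passes only in rows, so rows that repeat a pose let the fingers close. It gives the time, the measured TCP pose, the force and the opening at its end, in the units of the state.
- get_obs(): the state, without advancing time (a new reading comes with each control period).
- viewer.camera(name): name is "scene" or "top" or "wrist"; returns (picture, depth): 480x640x3 uint8, red, green, blue; 480x640 float32, m along the optical axis (not along the pixel's ray), 0 where there is no reading.
- viewer.get_calibration(name): a dict with "intrinsics" (3x3 intrinsics, pixels), "origin" and "attitude" of the camera in the world. Camera axes: x right, y up, looking along -z (the intrinsics and any distortion apply to the point x, -y, -z); pixel columns grow to the right and rows downward; lengths in m; the calibration is good to about 2 mm. A picture is of the moment at which its call begins: read the wrist's pose just before it. get_calibration takes no time and is no camera call; for the wrist camera it gives the pose at the moment of the call.
- workorder.hand_in(): hands the job in, once; it reports no verdict.
The state is a dict: "time_s": time; "q": joint angles; "dq": joint speeds; "joint_efforts": joint torques, N m; "eef_pos": TCP position; "eef_rot": TCP orientation; "wrist_force": force on the tool from outside, world axes, zero at the start; "torque": the same for the moment, N m; "opening": opening from 0.0 (shut) to 1.0 (fully open).
Only numpy, scipy, OpenCV 4.12 (cv2) and the standard library are available. Lean on these libraries where they do the work, as an engineer would, in place of code of your own. Each camera call takes 0.05 s, during which the arm holds its last target.

## Working session

There is one attempt and no reset: what is moved stays moved. The work goes in short steps, Python scripts to look and compute and a tool call to move; the robot and the scene stay as the last step left them, time stands still between calls to the robot, and variables do not carry over. Pictures are saved under pics/ and viewed, and the job is handed in when it is done.

Besides the shell and the picture viewer there is one more tool, called after ">>>" as name(argument=value, ...) on one line, values as JSON. move_arm: Moves the arm, as the interface text tells. Its arguments: {"type":"object","properties":{"increments":{"type":"array"},"gripper":{"type":"number"}},"required":["increments"]}

```bash
mkdir -p pics
cat > h.py <<'E'
import numpy as np, cv2
from bench import get_obs, viewer, workorder, ctrl
def snap(name,tag):
    c=viewer.get_calibration(name); im,d=viewer.camera(name)
    cv2.imwrite(f'pics/{tag}.png',im[:,:,::-1]); np.savez(f'pics/{tag}.npz',im=im,d=d,K=c['intrinsics'],o=c['origin'],R=c['attitude'])
    return im,d,c
E
python3 - <<'E'
from h import *
o=get_obs(); print(o, ctrl.grip_point_offset)
for n in('top','scene','wrist'):
    im,d,c=snap(n,n+'0'); print(n,c)
E
```

```text
{'time_s': 0.0, 'q': array([-1.42330864e+00,  1.81541553e-01,  1.60799926e+00, -3.42057519e-05,
        1.35381037e+00, -2.06305332e-01]), 'dq': array([-5.38417506e-04, -5.91161619e-04,  1.04755871e-03, -2.93010065e-04,
        8.86588954e-05,  7.09408226e-04]), 'joint_efforts': array([-6.16529087e-04, -4.44875050e+01, -3.51336944e+01, -3.83284432e-04,
        9.01744352e-03, -1.23456029e-06]), 'eef_pos': array([ 0.19913378, -0.53882683,  0.2303881 ]), 'eef_rot': array([-6.28290338e-04,  8.20507246e-01, -5.71635449e-01, -6.15331899e-04]), 'wrist_force': array([-0.54788296,  0.1738891 , -0.73959167]), 'torque': array([-0.04765833, -0.04425235,  0.00891217]), 'opening': 1.0003602624933758} 0.0187
top {'intrinsics': array([[442.30540556,   0.        , 316.21072046],
       [  0.        , 442.30540556, 229.07166867],
       [  0.        ,   0.        ,   1.        ]]), 'origin': array([ 0.59021306, -0.00436053,  1.03154524]), 'attitude': array([ 0.7139636 ,  0.02831399, -0.01588943, -0.69942965])}
scene {'intrinsics': array([[598.74154861,   0.        , 318.1817007 ],
       [  0.        , 598.74154861, 246.07380236],
       [  0.        ,   0.        ,   1.        ]]), 'origin': array([1.43410207, 0.13003475, 0.90430835]), 'attitude': array([0.5942291 , 0.24629981, 0.28545258, 0.71045408])}
wrist {'intrinsics': array([[359.17998259,   0.        , 314.69025703],
       [  0.        , 359.17998259, 238.12339419],
       [  0.        ,   0.        ,   1.        ]]), 'origin': array([ 0.27876083, -0.51108606,  0.37261043]), 'attitude': array([ 0.80954263, -0.13425138,  0.09446211, -0.56364369])}
```

View pics/top0.png

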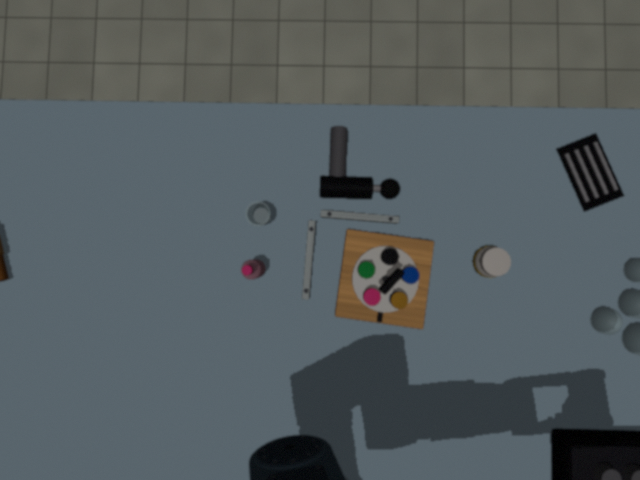

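View pics/scene0.png

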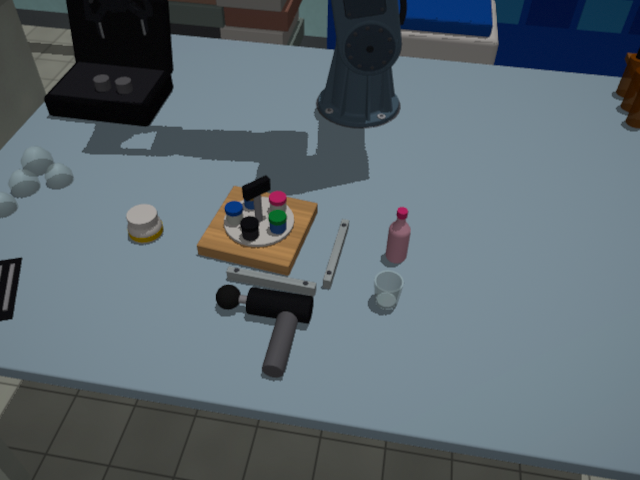

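View pics/wrist0.png

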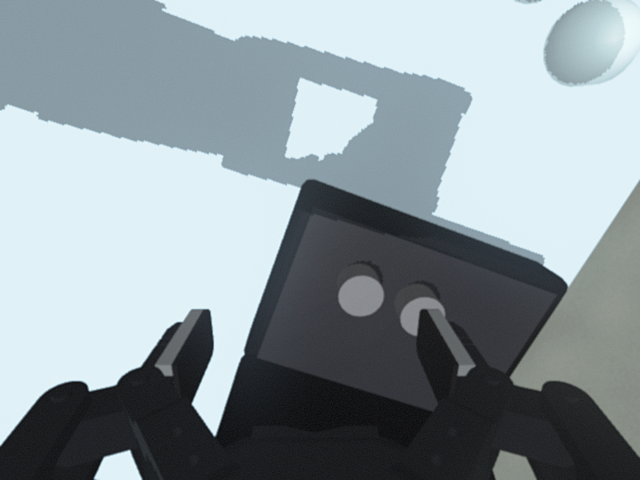

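The top view shows the stand around (385,279), the far bar from (321,214) to (399,219) and the left bar from (312,222) to (307,297). The pink jar is at (372,296) and the mark at (380,317). Next I measure these.

```bash
cat >> h.py <<'E'
from scipy.spatial.transform import Rotation as Rot
class V:
    def __init__(s,tag):
        z=np.load(f'pics/{tag}.npz'); s.im=z['im'];s.d=z['d'];s.K=z['K'];s.o=z['o'];q=z['R'];s.R=Rot.from_quat([q[1],q[2],q[3],q[0]]).as_matrix()
        s.hsv=cv2.cvtColor(s.im,cv2.COLOR_RGB2HSV)
    def ray(s,p,h):
        p=np.atleast_2d(p).astype(float); n=(p-s.K[:2,2])/np.array([s.K[0,0],s.K[1,1]])
        v=np.c_[n[:,0],-n[:,1],-np.ones(len(n))]@s.R.T
        return s.o+v*((h-s.o[2])/v[:,2])[:,None]
    def pts(s):
        u,v=np.meshgrid(np.arange(640),np.arange(480)); d=s.d
        c=np.stack([(u-s.K[0,2])/s.K[0,0]*d,-(v-s.K[1,2])/s.K[1,1]*d,-d],-1)
        return c@s.R.T+s.o
    def proj(s,P):
        c=(np.atleast_2d(P)-s.o)@s.R
        return np.c_[s.K[0,0]*c[:,0]/-c[:,2]+s.K[0,2], -s.K[1,1]*c[:,1]/-c[:,2]+s.K[1,2]]
def rect(v,mask,h):
    cs,_=cv2.findContours(mask.astype(np.uint8),cv2.RETR_EXTERNAL,cv2.CHAIN_APPROX_NONE)
    c=max(cs,key=cv2.contourArea)[:,0]
    P=v.ray(c,h)[:,:2]
    r=cv2.minAreaRect((P*1000).astype(np.float32)); return r,cv2.boxPoints(r)
def centroid(v,mask,h):
    n,l,st,ce=cv2.connectedComponentsWithStats(mask.astype(np.uint8))
    i=1+np.argmax(st[1:,4]); return v.ray(ce[i],h)[0]*1000, st[i,4], ce[i]
E
python3 - <<'E'
from h import *
v=V('top0'); H,S,W=v.hsv[...,0].astype(int),v.hsv[...,1].astype(int),v.hsv[...,2].astype(int)
for p in [(350,250),(360,217),(309,260),(372,297),(379,317),(370,150),(385,279),(250,269),(262,213),(494,262)]:
    print(p,v.hsv[p[1],p[0]],v.im[p[1],p[0]],v.pts()[p[1],p[0]].round(3))
wood=(H>8)&(H<25)&(S>80)
wood=cv2.morphologyEx(wood.astype(np.uint8),cv2.MORPH_OPEN,np.ones((3,3)))
print(rect(v,wood,.03))
roi=np.zeros_like(wood);roi[270:310,355:390]=1
print('pink',centroid(v,((H>160)&(S>120)&(roi>0)),.078))
cv2.imwrite('pics/t0z.png',cv2.resize(v.im[190:340,230:450,::-1],(800,545),interpolation=cv2.INTER_CUBIC))
E
```

```text
(350, 250) [ 16 140 122] [122  91  55] [ 0.607 -0.063  0.033]
(360, 217) [ 90  10 104] [100 104 104] [ 0.682 -0.085  0.03 ]
(309, 260) [ 83  10 107] [103 107 106] [0.582 0.029 0.025]
(372, 297) [168 191 131] [131  33  72] [ 0.507 -0.109  0.082]
(379, 317) [ 0 60 17] [17 13 13] [ 0.459 -0.13   0.033]
(370, 150) [101  47 108] [ 88 101 108] [ 0.844 -0.108  0.001]
(385, 279) [30 11 23] [23 23 22] [ 0.546 -0.134  0.094]
(250, 269) [168 193 123] [123  30  68] [0.562 0.145 0.132]
(262, 213) [96 26 98] [88 96 98] [0.689 0.142 0.004]
(494, 262) [ 15  16 127] [127 123 119] [ 0.587 -0.377  0.055]
(((545.5200805664062, -141.14682006835938), (197.66073608398438, 197.80429077148438), 83.133544921875), array([[ 435.51157 , -227.44403 ],
       [ 631.8971  , -251.09265 ],
       [ 655.52856 ,  -54.84961 ],
       [ 459.14307 ,  -31.200989]], dtype=float32))
pink (array([ 508.67013726, -108.12130805,   78.        ]), np.int32(223), array([371.52914798, 296.12107623]))
```

View pics/t0z.png

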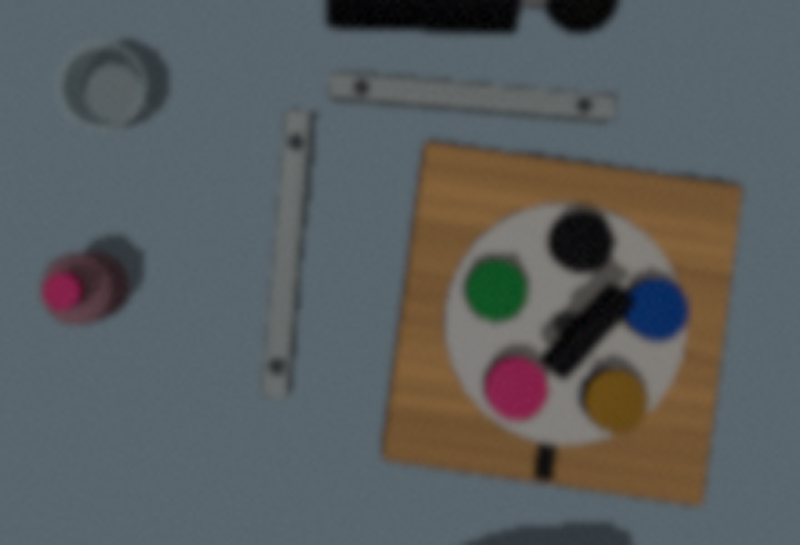

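Run:
```python
from h import *
v=V('top0'); S=v.hsv[...,1].astype(int); P=v.pts()
m=(S<28)&(v.hsv[...,2]>85)
for n,(x0,x1,y0,y1) in dict(far=(315,404,206,225),left=(298,318,219,302)).items():
    k=np.zeros_like(m);k[y0:y1,x0:x1]=m[y0:y1,x0:x1]
    r,b=rect(v,k,.026); print(n,r,b.tolist())
    # centreline via fit of mask pixels
    ys,xs=np.nonzero(k); q=v.ray(np.c_[xs,ys],.026)[:,:2]*1000
    l=cv2.fitLine(q.astype(np.float32),cv2.DIST_HUBER,0,.01,.01).ravel(); print(l,np.degrees(np.arctan2(l[1],l[0])), len(q))
v=V('scene0')
cv2.imwrite('pics/s0z.png',cv2.resize(v.im[150:330,180:440,::-1],(780,540),interpolation=cv2.INTER_CUBIC))
```

```text
far ((684.4863891601562, -83.79632568359375), (176.81060791015625, 16.958892822265625), 86.03728485107422) [[669.9177856445312, -171.40428161621094], [686.8361206054688, -172.57626342773438], [699.0549926757812, 3.8116302490234375], [682.1366577148438, 4.983612060546875]]
[ 6.667060e-02  9.977750e-01  6.848947e+02 -8.399772e+01] 86.177216 511
left ((584.026611328125, 31.011720657348633), (16.114599227905273, 179.53285217285156), 86.26292419433594) [[493.9259033203125, 28.822355270385742], [673.0770263671875, 17.12075424194336], [674.1273193359375, 33.201087951660156], [494.9761962890625, 44.902687072753906]]
[ 9.9823785e-01 -5.9339441e-02  5.8395709e+02  3.1086435e+01] -3.4018981 501
```

View pics/s0z.png

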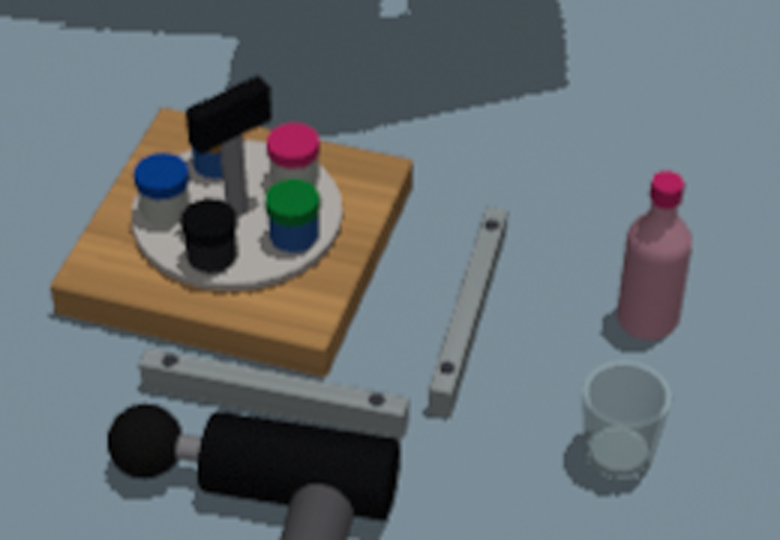

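```bash
cat >> h.py <<'E'
YAW=np.radians(-3.6); ex=np.array([np.cos(YAW),np.sin(YAW)]); ey=np.array([-ex[1],ex[0]])
O=580.8*ex-40.35*ey   # dock origin, mm
def rel(p,z,yaw):
    "p world mm, z mm, yaw of tool x deg -> tx ty tz (mm), turn deg (cw from above +)"
    o=get_obs(); q=o['eef_rot']; R=Rot.from_quat([q[1],q[2],q[3],q[0]]).as_matrix()
    d=np.array([p[0],p[1],z])-o['eef_pos']*1000
    cur=np.degrees(np.arctan2(R[1,0],R[0,0]))
    print('t',round(o['time_s'],2),'pos',(o['eef_pos']*1000).round(1),'yaw',cur.round(2),'F',o['wrist_force'].round(1),'dock',dk(o['eef_pos'][:2]*1000).round(1),'open',round(o['opening'],3),'q',o['q'].round(2))
    print('rel',(d@R).round(1),'turn',round(cur-yaw,2))
def dk(w): w=np.asarray(w)-O; return np.array([w@ex,w@ey])
def wd(a,b): return O+a*ex+b*ey
E
python3 - <<'E'
from h import *
print('O',O,'stand',dk((545.5,-141.1)))
rel(wd(-27.5,-192),100,-183.6)
E
```

```text
O [577.12032641 -76.73911223] stand [-27.51667734 -66.21934298]
t 0.15 pos [ 199.2 -539.   230.6] yaw -69.73 F [ 0.   0.6 -0.1] dock [-348.2 -485.1] open 0.997 q [-1.42  0.18  1.61  0.    1.35 -0.21]
rel [-138.1 -411.8  130.9] turn 113.87
```

>>> move_arm(increments=[{"tx": -0.035, "ty": -0.103, "tz": 0.03, "turn": 28}, {"tx": -0.069, "ty": -0.206, "tz": 0.06, "turn": 57}, {"tx": -0.104, "ty": -0.309, "tz": 0.09, "turn": 85}, {"tx": -0.138, "ty": -0.412, "tz": 0.13, "turn": 113.9}, {"tx": -0.138, "ty": -0.412, "tz": 0.13, "turn": 113.9}, {"tx": -0.138, "ty": -0.412, "tz": 0.13, "turn": 113.9}, {"tx": -0.138, "ty": -0.412, "tz": 0.13, "turn": 113.9}, {"tx": -0.138, "ty": -0.412, "tz": 0.13, "turn": 113.9}, {"tx": -0.138, "ty": -0.412, "tz": 0.13, "turn": 113.9}, {"tx": -0.138, "ty": -0.412, "tz": 0.13, "turn": 113.9}, {"tx": -0.138, "ty": -0.412, "tz": 0.13, "turn": 113.9}, {"tx": -0.138, "ty": -0.412, "tz": 0.13, "turn": 113.9}, {"tx": -0.138, "ty": -0.412, "tz": 0.13, "turn": 113.9}, {"tx": -0.138, "ty": -0.412, "tz": 0.13, "turn": 113.9}, {"tx": -0.138, "ty": -0.412, "tz": 0.13, "turn": 113.9}, {"tx": -0.138, "ty": -0.412, "tz": 0.13, "turn": 113.9}, {"tx": -0.138, "ty": -0.412, "tz": 0.13, "turn": 113.9}, {"tx": -0.138, "ty": -0.412, "tz": 0.13, "turn": 113.9}, {"tx": -0.138, "ty": -0.412, "tz": 0.13, "turn": 113.9}, {"tx": -0.138, "ty": -0.412, "tz": 0.13, "turn": 113.9}], gripper=0.5)

```text
time_s: 1.82
eef_pos: [0.5378, -0.2671, 0.1011]
eef_rot: [-0.0, 0.031, 1.0, 0.0]
wrist_force: [-0.5, -0.8, 0.1]
opening: 0.498
```

Run:
```python
from h import *
rel(wd(-27.5,-192),10,-183.6)
snap('wrist','w1');snap('top','t1')
```

```text
t 1.82 pos [ 537.8 -267.1  101.1] yaw 176.5 F [-0.5 -0.8  0.1] dock [ -27.3 -192.5] open 0.498 q [-0.66  0.38  1.64  0.    1.12  2.54]
rel [ 0.2  0.5 91.1] turn 360.1
```

View pics/w1.png

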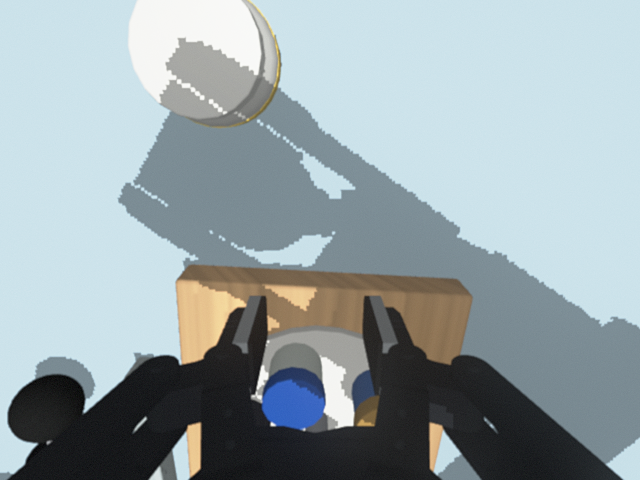

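View pics/t1.png

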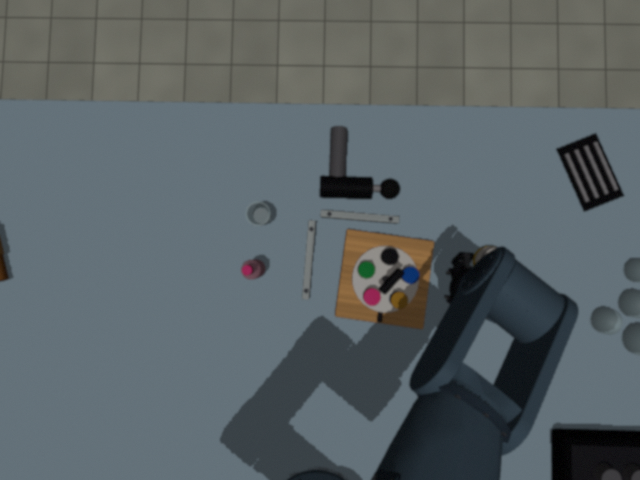

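Run:
```python
from h import *
v=V('w1'); w=wd(-27.5,-192)/1000
print(v.proj([[w[0],w[1],.03],[w[0],w[1],.1],[w[0],w[1],.01]]).round())
for p in [(190,267),(455,281),(180,280),(470,296)]:
    P=v.ray(p,.03)[0]*1000; print(p,P.round(1),dk(P[:2]).round(1),v.pts()[p[1],p[0]].round(3))
```

```text
[[317. 256.]
 [318. 313.]
 [317. 245.]]
(190, 267) [ 619.8 -263.8   30. ] [  54.3 -184. ] [ 0.629 -0.254  0.006]
(455, 281) [ 448.4 -243.4   30. ] [-118.  -174.4] [ 0.439 -0.232  0.007]
(180, 280) [ 627.9 -255.    30. ] [  61.9 -174.7] [ 0.629 -0.254  0.028]
(470, 296) [ 437.7 -231.7   30. ] [-129.4 -163.4] [ 0.437 -0.23   0.028]
```

>>> move_arm(increments=[{"tz": 0.03}, {"tz": 0.06}, {"tz": 0.08}, {"tz": 0.09}, {"tz": 0.09}, {"tz": 0.09}, {"tz": 0.09}])

```text
validation failed for argument at $.in...
```

Run:
```python
from h import *
rel(wd(-27.5,-112),10,-183.6)
snap('wrist','w2')
```

```text
t 1.92 pos [ 537.8 -267.2  101.2] yaw 176.45 F [-1.3  0.1 -0.2] dock [ -27.2 -192.6] open 0.504 q [-0.66  0.38  1.64  0.    1.12  2.54]
rel [ 0.2 80.6 91.2] turn 360.05
```

View pics/w2.png

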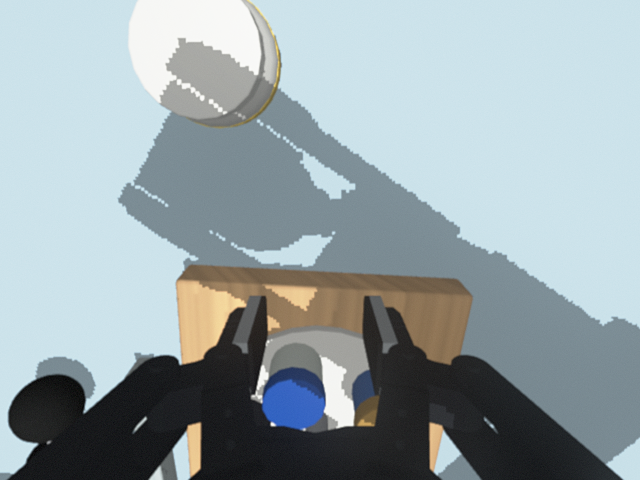

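The move was refused because each row needs all its fields, so I resend it complete.

>>> move_arm(increments=[{"tx": 0, "ty": 0, "tz": 0.03, "turn": 0}, {"tx": 0, "ty": 0, "tz": 0.06, "turn": 0}, {"tx": 0, "ty": 0, "tz": 0.08, "turn": 0}, {"tx": 0, "ty": 0, "tz": 0.09, "turn": 0}, {"tx": 0, "ty": 0, "tz": 0.09, "turn": 0}, {"tx": 0, "ty": 0, "tz": 0.09, "turn": 0}, {"tx": 0, "ty": 0, "tz": 0.09, "turn": 0}])

```text
time_s: 2.55
eef_pos: [0.539, -0.268, 0.0128]
eef_rot: [0.001, 0.032, 1.0, -0.001]
wrist_force: [-0.4, -0.4, 0.9]
opening: 0.504
```

Run:
```python
from h import *
rel(wd(-27.5,-112),10,-183.6)
snap('wrist','w3')
```

```text
t 2.55 pos [ 539.  -268.    12.8] yaw 176.38 F [-0.4 -0.4  0.9] dock [ -26.  -193.3] open 0.504 q [-0.66  0.51  1.66  0.    0.96  2.55]
rel [ 1.5 81.3  2.7] turn 359.98
```

View pics/w3.png

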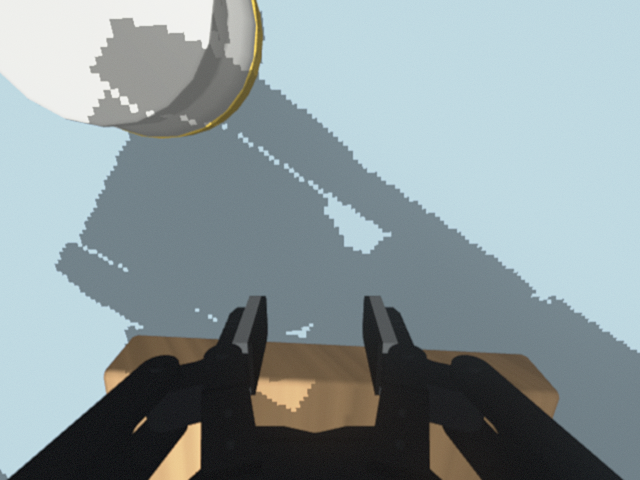

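>>> move_arm(increments=[{"tx": 0, "ty": 0.004, "tz": 0, "turn": 0}, {"tx": 0, "ty": 0.008, "tz": 0, "turn": 0}, {"tx": 0, "ty": 0.012, "tz": 0, "turn": 0}, {"tx": 0, "ty": 0.016, "tz": 0, "turn": 0}, {"tx": 0, "ty": 0.02, "tz": 0, "turn": 0}, {"tx": 0, "ty": 0.024, "tz": 0, "turn": 0}, {"tx": 0, "ty": 0.028, "tz": 0, "turn": 0}, {"tx": 0, "ty": 0.032, "tz": 0, "turn": 0}, {"tx": 0, "ty": 0.036, "tz": 0, "turn": 0}, {"tx": 0, "ty": 0.04, "tz": 0, "turn": 0}, {"tx": 0, "ty": 0.044, "tz": 0, "turn": 0}, {"tx": 0, "ty": 0.048, "tz": 0, "turn": 0}, {"tx": 0, "ty": 0.052, "tz": 0, "turn": 0}, {"tx": 0, "ty": 0.056, "tz": 0, "turn": 0}, {"tx": 0, "ty": 0.06, "tz": 0, "turn": 0}, {"tx": 0, "ty": 0.064, "tz": 0, "turn": 0}, {"tx": 0, "ty": 0.066, "tz": 0, "turn": 0}, {"tx": 0, "ty": 0.068, "tz": 0, "turn": 0}, {"tx": 0, "ty": 0.07, "tz": 0, "turn": 0}, {"tx": 0, "ty": 0.07, "tz": 0, "turn": 0}])

```text
time_s: 4.27
eef_pos: [0.5431, -0.198, 0.0122]
eef_rot: [0.001, 0.031, 1.0, -0.001]
wrist_force: [0.4, -3.9, 1.7]
opening: 0.499
```

Run:
```python
from h import *
rel(wd(-27.5,-112),12,-183.6)
snap('wrist','w4');snap('top','t4')
v=V('t4'); cv2.imwrite('pics/t4z.png',cv2.resize(v.im[190:340,230:450,::-1],(800,545),interpolation=cv2.INTER_CUBIC))
```

```text
t 4.27 pos [ 543.1 -198.    12.2] yaw 176.4 F [ 0.4 -3.9  1.7] dock [ -26.4 -123.2] open 0.499 q [-0.55  0.47  1.73 -0.    0.94  2.65]
rel [ 1.1 11.2  0.1] turn 360.0
```

View pics/t4z.png

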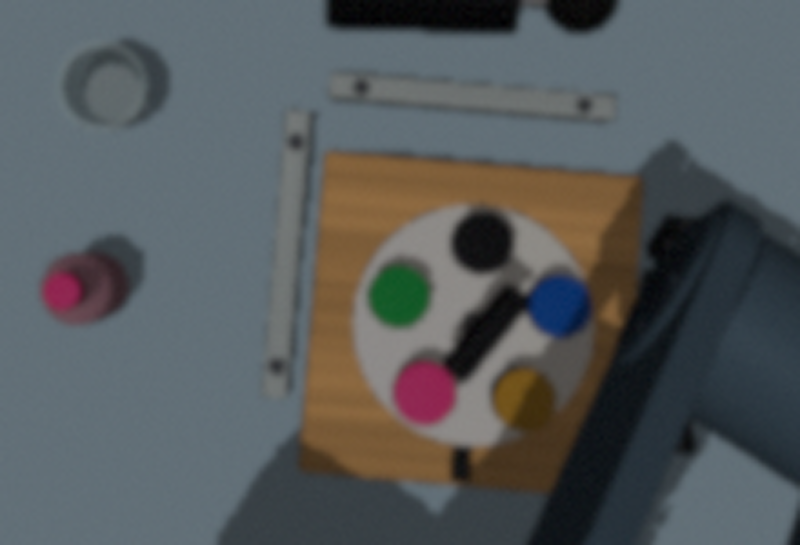

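View pics/w4.png

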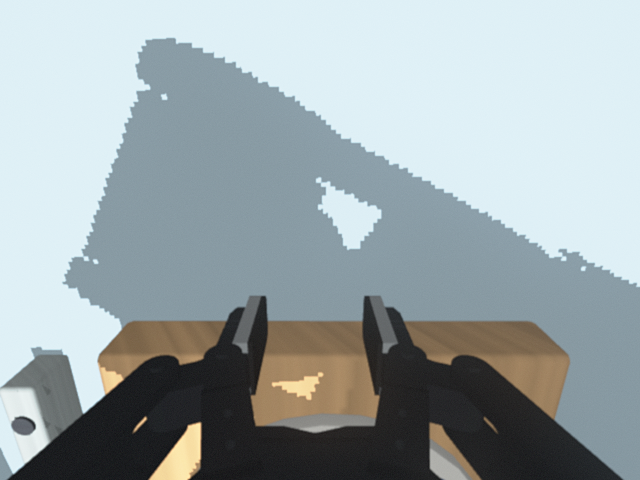

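>>> move_arm(increments=[{"tx": 0, "ty": 0.001, "tz": 0, "turn": 0}, {"tx": 0, "ty": 0.002, "tz": 0, "turn": 0}, {"tx": 0, "ty": 0.003, "tz": 0, "turn": 0}, {"tx": 0, "ty": 0.004, "tz": 0, "turn": 0}, {"tx": 0, "ty": 0.005, "tz": 0, "turn": 0}, {"tx": 0, "ty": 0.006, "tz": 0, "turn": 0}, {"tx": 0, "ty": 0.007, "tz": 0, "turn": 0}])

```text
time_s: 4.95
eef_pos: [0.5435, -0.1916, 0.0121]
eef_rot: [0.001, 0.032, 0.999, -0.001]
wrist_force: [-0.3, -7.1, 3.1]
opening: 0.505
```

>>> move_arm(increments=[{"tx": 0, "ty": 0.001, "tz": 0, "turn": 0}, {"tx": 0, "ty": 0.002, "tz": 0, "turn": 0}])

```text
time_s: 5.12
eef_pos: [0.5436, -0.1897, 0.0121]
eef_rot: [0.001, 0.032, 0.999, -0.001]
wrist_force: [-0.5, -7.1, 2.9]
opening: 0.502
```

>>> move_arm(increments=[{"tx": 0, "ty": 0.001, "tz": 0, "turn": 0}])

```text
time_s: 5.2
eef_pos: [0.5436, -0.1887, 0.0121]
eef_rot: [0.001, 0.032, 0.999, -0.001]
wrist_force: [0.3, -7.5, 4.0]
opening: 0.498
```

>>> move_arm(increments=[{"tx": 0, "ty": 0.001, "tz": 0, "turn": 0}])

```text
time_s: 5.28
eef_pos: [0.5437, -0.1877, 0.0121]
eef_rot: [0.001, 0.032, 1.0, -0.001]
wrist_force: [-0.1, -8.0, 4.4]
opening: 0.497
```

>>> move_arm(increments=[{"tx": 0, "ty": 0.001, "tz": 0, "turn": 0}])

```text
time_s: 5.37
eef_pos: [0.5437, -0.1876, 0.0122]
eef_rot: [0.001, 0.031, 1.0, -0.002]
wrist_force: [-2.8, -14.6, 1.3]
opening: 0.504
```

>>> move_arm(increments=[{"tx": 0, "ty": -0.01, "tz": 0, "turn": 0}, {"tx": 0, "ty": -0.025, "tz": 0, "turn": 0}, {"tx": 0, "ty": -0.025, "tz": -0.04, "turn": 0}, {"tx": 0, "ty": -0.025, "tz": -0.08, "turn": 0}, {"tx": 0, "ty": -0.025, "tz": -0.12, "turn": 0}, {"tx": 0, "ty": -0.025, "tz": -0.16, "turn": 0}, {"tx": 0, "ty": -0.025, "tz": -0.18, "turn": 0}])

```text
time_s: 5.95
eef_pos: [0.543, -0.2117, 0.1964]
eef_rot: [0.003, 0.032, 0.999, -0.001]
wrist_force: [0.9, -1.1, 1.0]
opening: 0.499
```

Run:
```python
from h import *
print(dk((543.7,-187.6)))
rel(wd(-155,-2),192,86.4)
```

```text
[ -26.39336629 -112.74060879]
t 5.95 pos [ 543.  -211.7  196.4] yaw 176.36 F [ 0.9 -1.1  1. ] dock [ -25.5 -136.8] open 0.499 q [-0.58  0.23  1.63  0.    1.28  2.63]
rel [129.6 134.7   3.5] turn 89.96
```

>>> move_arm(increments=[{"tx": 0.013, "ty": 0.0135, "tz": 0, "turn": -7}, {"tx": 0.026, "ty": 0.027, "tz": 0, "turn": -14}, {"tx": 0.039, "ty": 0.0405, "tz": 0, "turn": -21}, {"tx": 0.052, "ty": 0.054, "tz": 0, "turn": -28}, {"tx": 0.065, "ty": 0.0675, "tz": 0, "turn": -35}, {"tx": 0.078, "ty": 0.081, "tz": 0, "turn": -42}, {"tx": 0.091, "ty": 0.0945, "tz": 0, "turn": -49}, {"tx": 0.104, "ty": 0.108, "tz": 0, "turn": -56}, {"tx": 0.117, "ty": 0.1215, "tz": 0, "turn": -63}, {"tx": 0.13, "ty": 0.135, "tz": 0, "turn": -70}, {"tx": 0.13, "ty": 0.135, "tz": 0, "turn": -77}, {"tx": 0.13, "ty": 0.135, "tz": 0, "turn": -84}, {"tx": 0.13, "ty": 0.135, "tz": 0, "turn": -91}, {"tx": 0.13, "ty": 0.135, "tz": 0, "turn": -98}, {"tx": 0.13, "ty": 0.135, "tz": 0, "turn": -105}, {"tx": 0.13, "ty": 0.135, "tz": 0, "turn": -112}, {"tx": 0.13, "ty": 0.135, "tz": 0, "turn": -119}, {"tx": 0.13, "ty": 0.135, "tz": 0, "turn": -126}, {"tx": 0.13, "ty": 0.135, "tz": 0, "turn": -133}, {"tx": 0.13, "ty": 0.135, "tz": 0, "turn": -140}])

```text
time_s: 7.62
eef_pos: [0.4199, -0.0674, 0.1909]
eef_rot: [-0.0, 0.929, -0.369, -0.001]
wrist_force: [-0.4, 0.2, -0.1]
opening: 0.498
```

>>> move_arm(increments=[{"tx": 0, "ty": 0, "tz": 0, "turn": -7}, {"tx": 0, "ty": 0, "tz": 0, "turn": -14}, {"tx": 0, "ty": 0, "tz": 0, "turn": -21}, {"tx": 0, "ty": 0, "tz": 0, "turn": -28}, {"tx": 0, "ty": 0, "tz": 0, "turn": -35}, {"tx": 0, "ty": 0, "tz": 0, "turn": -42}, {"tx": 0, "ty": 0, "tz": 0, "turn": -49}, {"tx": 0, "ty": 0, "tz": 0, "turn": -56}, {"tx": 0, "ty": 0, "tz": 0, "turn": -63}, {"tx": 0, "ty": 0, "tz": 0, "turn": -70}, {"tx": 0, "ty": 0, "tz": 0.01, "turn": -77}, {"tx": 0, "ty": 0, "tz": 0.02, "turn": -84}, {"tx": 0, "ty": 0, "tz": 0.03, "turn": -91}, {"tx": 0, "ty": 0, "tz": 0.04, "turn": -98}, {"tx": 0, "ty": 0, "tz": 0.05, "turn": -105}, {"tx": 0, "ty": 0, "tz": 0.06, "turn": -112}, {"tx": 0, "ty": 0, "tz": 0.07, "turn": -119}, {"tx": 0, "ty": 0, "tz": 0.08, "turn": -126}, {"tx": 0, "ty": 0, "tz": 0.08, "turn": -130}, {"tx": 0, "ty": 0, "tz": 0.08, "turn": -130}])

```text
time_s: 9.28
eef_pos: [0.4194, -0.0671, 0.1103]
eef_rot: [-0.002, 0.728, 0.685, -0.0]
wrist_force: [0.1, -0.1, -0.1]
opening: 0.5
```

Run:
```python
from h import *
rel(wd(-155,-2),12,86.4)
snap('wrist','w5');snap('top','t5')
v=V('t5'); cv2.imwrite('pics/t5z.png',cv2.resize(v.im[190:340,230:450,::-1],(800,545),interpolation=cv2.INTER_CUBIC))
```

```text
t 9.28 pos [419.4 -67.1 110.3] yaw 86.49 F [ 0.1 -0.1 -0.1] dock [-158.    -0.3] open 0.5 q [-0.44 -0.    2.07  0.    1.07 -1.95]
rel [-1.9  3.3 98.3] turn 0.09
```

View pics/t5z.png

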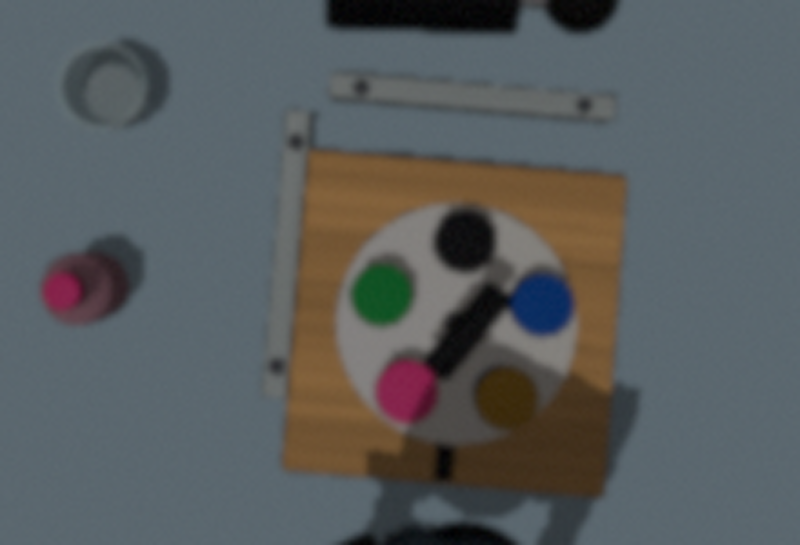

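View pics/w5.png

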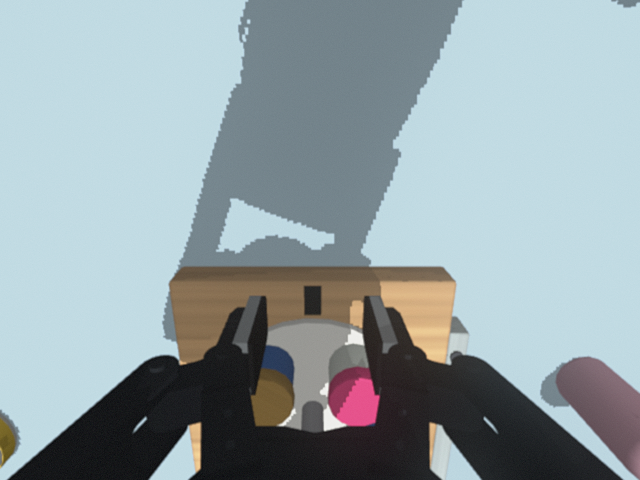

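>>> move_arm(increments=[{"tx": 0, "ty": 0, "tz": 0.03, "turn": 0}, {"tx": 0, "ty": 0, "tz": 0.06, "turn": 0}, {"tx": 0, "ty": 0, "tz": 0.085, "turn": 0}, {"tx": 0, "ty": 0, "tz": 0.098, "turn": 0}, {"tx": 0, "ty": 0, "tz": 0.098, "turn": 0}, {"tx": 0, "ty": 0.004, "tz": 0.098, "turn": 0}, {"tx": 0, "ty": 0.008, "tz": 0.098, "turn": 0}, {"tx": 0, "ty": 0.012, "tz": 0.098, "turn": 0}, {"tx": 0, "ty": 0.016, "tz": 0.098, "turn": 0}, {"tx": 0, "ty": 0.019, "tz": 0.098, "turn": 0}, {"tx": 0, "ty": 0.022, "tz": 0.098, "turn": 0}, {"tx": 0, "ty": 0.025, "tz": 0.098, "turn": 0}, {"tx": 0, "ty": 0.028, "tz": 0.098, "turn": 0}, {"tx": 0, "ty": 0.031, "tz": 0.098, "turn": 0}, {"tx": 0, "ty": 0.034, "tz": 0.098, "turn": 0}, {"tx": 0, "ty": 0.036, "tz": 0.098, "turn": 0}, {"tx": 0, "ty": 0.038, "tz": 0.098, "turn": 0}, {"tx": 0, "ty": 0.039, "tz": 0.098, "turn": 0}, {"tx": 0, "ty": 0.04, "tz": 0.098, "turn": 0}])

```text
time_s: 10.97
eef_pos: [0.4581, -0.0697, 0.0137]
eef_rot: [-0.002, 0.729, 0.685, -0.002]
wrist_force: [-16.7, -2.2, 14.7]
opening: 0.503
```

Run:
```python
from h import *
rel(wd(-112,0),12,86.4)
```

```text
t 10.97 pos [458.1 -69.7  13.7] yaw 86.41 F [-16.7  -2.2  14.7] dock [-119.3   -0.4] open 0.503 q [-0.41  0.27  2.01 -0.    0.86 -1.91]
rel [0.4 7.3 1.6] turn 0.01
```

Run:
```python
from h import *
snap('wrist','w6');snap('top','t6');snap('scene','s6')
v=V('t6'); a=cv2.resize(v.im[190:340,230:450,::-1],(800,545),interpolation=cv2.INTER_CUBIC);cv2.imwrite('pics/t6z.png',a)
v=V('s6'); a=cv2.resize(v.im[120:320,180:440,::-1],(780,600),interpolation=cv2.INTER_CUBIC);cv2.imwrite('pics/s6z.png',a)
```

```text
(no output)
```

View pics/t6z.png

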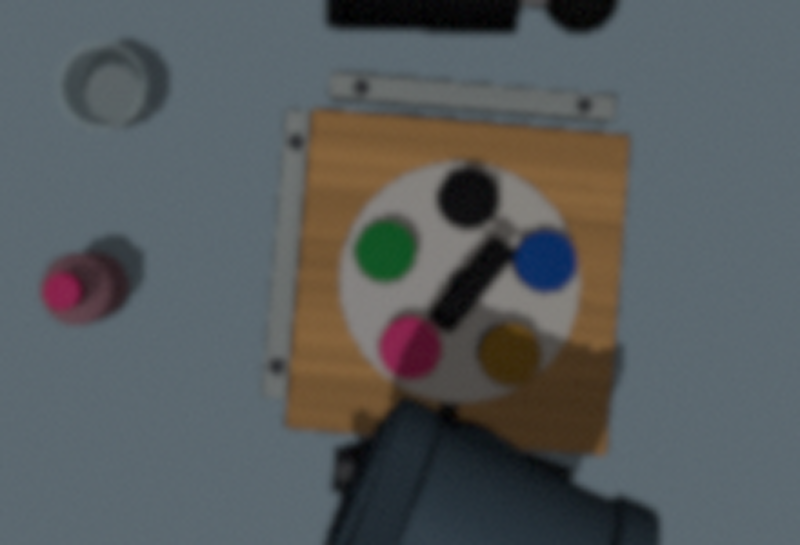

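View pics/s6z.png

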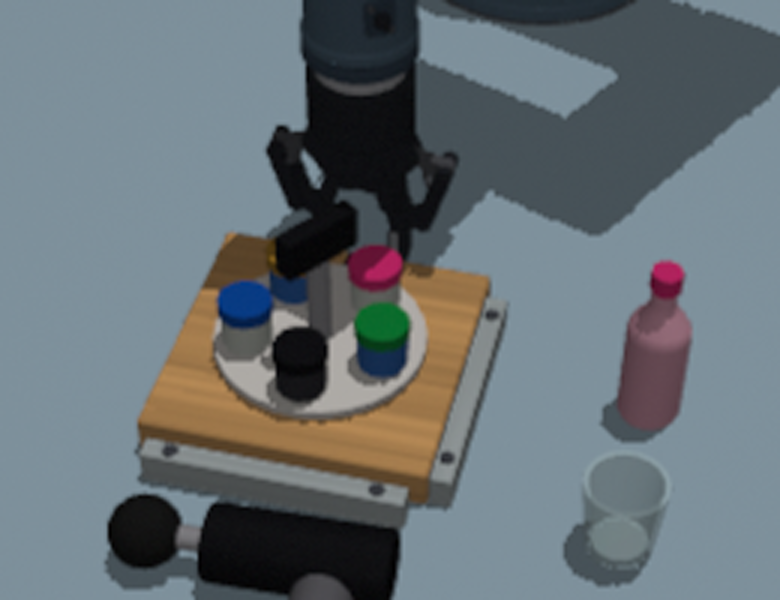

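View pics/w6.png

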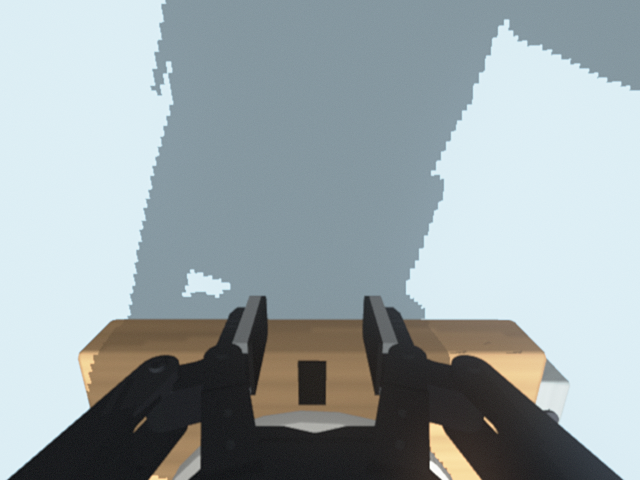

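>>> move_arm(increments=[{"tx": 0, "ty": 0.001, "tz": -0.001, "turn": 0}, {"tx": 0, "ty": 0.002, "tz": -0.001, "turn": 0}, {"tx": 0, "ty": 0.003, "tz": -0.001, "turn": 0}, {"tx": 0, "ty": 0.004, "tz": -0.001, "turn": 0}])

```text
time_s: 11.45
eef_pos: [0.4635, -0.0699, 0.0146]
eef_rot: [-0.001, 0.729, 0.684, -0.001]
wrist_force: [-10.8, 0.6, 6.8]
opening: 0.504
```

>>> move_arm(increments=[{"tx": 0, "ty": 0.001, "tz": 0, "turn": 0}])

```text
time_s: 11.53
eef_pos: [0.4641, -0.0699, 0.0146]
eef_rot: [-0.001, 0.729, 0.685, -0.001]
wrist_force: [-10.8, -0.3, 8.7]
opening: 0.503
```

>>> move_arm(increments=[{"tx": 0, "ty": 0.001, "tz": 0, "turn": 0}])

```text
time_s: 11.62
eef_pos: [0.4649, -0.0699, 0.0146]
eef_rot: [-0.001, 0.729, 0.685, -0.001]
wrist_force: [-10.8, 0.2, 10.0]
opening: 0.504
```

>>> move_arm(increments=[{"tx": 0, "ty": 0.001, "tz": 0, "turn": 0}])

```text
time_s: 11.7
eef_pos: [0.4658, -0.07, 0.0146]
eef_rot: [-0.002, 0.729, 0.685, -0.001]
wrist_force: [-13.0, 0.3, 10.6]
opening: 0.502
```

>>> move_arm(increments=[{"tx": 0, "ty": 0.001, "tz": 0, "turn": 0}])

```text
time_s: 11.78
eef_pos: [0.466, -0.07, 0.0145]
eef_rot: [-0.002, 0.729, 0.685, -0.002]
wrist_force: [-18.5, -0.5, 14.2]
opening: 0.503
```

>>> move_arm(increments=[{"tx": 0, "ty": 0.001, "tz": 0, "turn": 0}])

```text
time_s: 11.87
eef_pos: [0.466, -0.0699, 0.0143]
eef_rot: [-0.003, 0.729, 0.685, -0.002]
wrist_force: [-21.3, -1.1, 16.8]
opening: 0.497
```

>>> move_arm(increments=[{"tx": 0, "ty": -0.01, "tz": 0, "turn": 0}, {"tx": 0, "ty": -0.025, "tz": 0, "turn": 0}, {"tx": 0, "ty": -0.03, "tz": -0.04, "turn": 0}, {"tx": 0, "ty": -0.03, "tz": -0.08, "turn": 0}, {"tx": 0, "ty": -0.03, "tz": -0.12, "turn": 0}, {"tx": 0, "ty": -0.03, "tz": -0.16, "turn": 0}, {"tx": 0, "ty": -0.03, "tz": -0.19, "turn": 0}, {"tx": 0, "ty": -0.03, "tz": -0.2, "turn": 0}, {"tx": 0, "ty": -0.03, "tz": -0.2, "turn": 0}])

```text
time_s: 12.62
eef_pos: [0.4423, -0.0696, 0.2186]
eef_rot: [0.005, 0.729, 0.684, 0.002]
wrist_force: [0.6, -0.0, 0.2]
opening: 0.503
```

```bash
cat >> h.py <<'E'
def stand(tag):
    v=V(tag); H,S,W=[v.hsv[...,i].astype(int) for i in range(3)]
    wood=((H>8)&(H<25)&(S>80)); roi=np.zeros_like(wood); roi[200:340,295:440]=1
    wood=cv2.morphologyEx((wood&roi).astype(np.uint8),cv2.MORPH_OPEN,np.ones((3,3)))
    r,b=rect(v,wood,.03); c=np.array(r[0]); print('centre',c.round(1),'dock',dk(c).round(1),'size',np.round(r[1],1),'ang',round(r[2],2))
    print('corners dock',[dk(x).round(1).tolist() for x in b])
    P=centroid(v,((H>160)&(S>120)&roi),.078); d=P[0][:2]-c; print('pink',P[0].round(1),'r',np.hypot(*d).round(1),'car yaw',np.degrees(np.arctan2(-d[1],-d[0])).round(2))
    def bl(m,h,n):
        P=centroid(v,m&roi,h); d=P[0][:2]-c; print(n,P[0].round(1),'r',np.hypot(*d).round(1),np.degrees(np.arctan2(d[1],d[0])).round(1),'px',P[2].round(),P[1])
    bl((H>50)&(H<90)&(S>100),.078,'green'); bl((H>100)&(H<125)&(S>150),.078,'blue')
    return v
E
python3 - <<'E'
from h import *
rel(wd(0,0),192,51.4)
snap('top','t7');v=stand('t7');snap('wrist','w7'); snap('scene','s7')
a=cv2.resize(v.im[190:340,230:450,::-1],(800,545),interpolation=cv2.INTER_CUBIC);cv2.imwrite('pics/t7z.png',a)
v=V('s7'); a=cv2.resize(v.im[160:320,200:400,::-1],(750,600),interpolation=cv2.INTER_CUBIC);cv2.imwrite('pics/s7z.png',a)
E
```

```text
t 12.62 pos [442.3 -69.6 218.6] yaw 86.38 F [ 0.6 -0.   0.2] dock [-135.    -1.3] open 0.503 q [-0.42 -0.11  1.93  0.    1.31 -1.93]
rel [  1.5 134.7  27.9] turn 34.98
centre [577.6 -76.6] dock [0.4 0.1] size [197.6 197.7] ang 86.33
corners dock [[-98.6, -98.5], [99.2, -98.8], [99.4, 98.8], [-98.3, 99.1]]
pink [538.9 -46.9  78. ] r 48.7 car yaw -37.57
green [595.2 -30.6  78. ] r 49.3 69.1 px [336. 255.] 193
blue [ 591.2 -124.1   78. ] r 49.4 -74.0 px [379. 258.] 191
```

View pics/t7z.png

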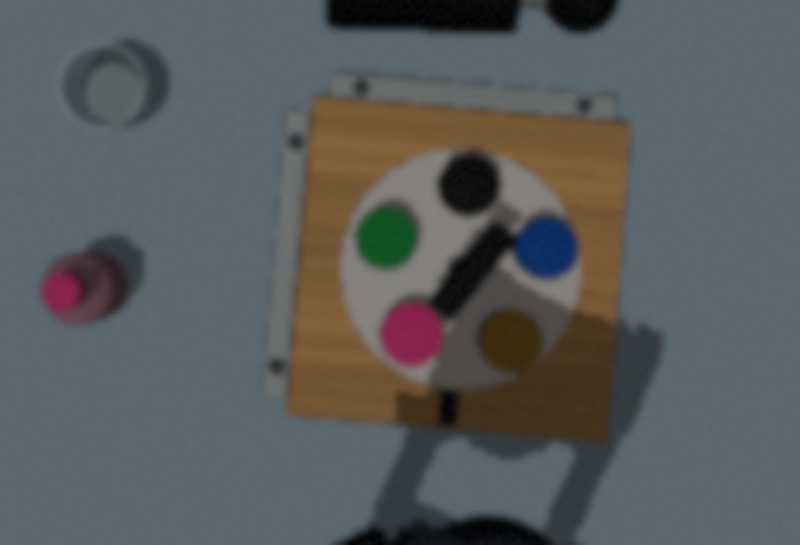

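View pics/s7z.png

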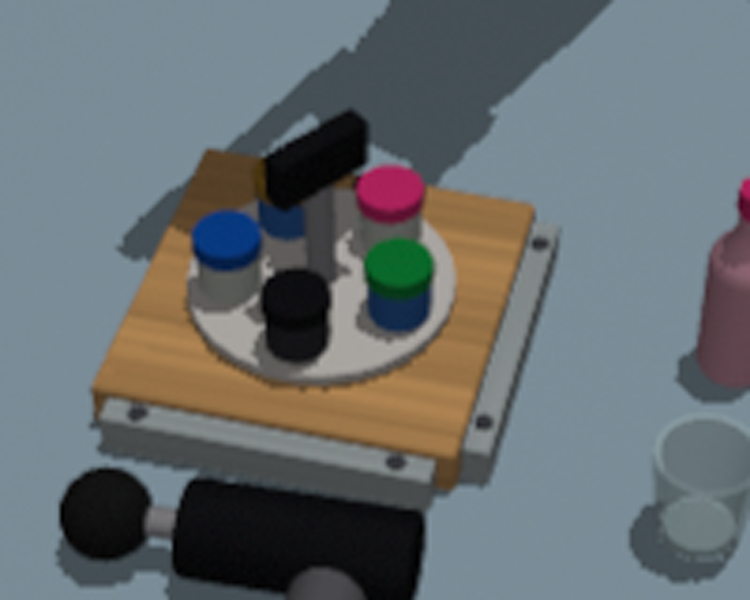

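View pics/w7.png

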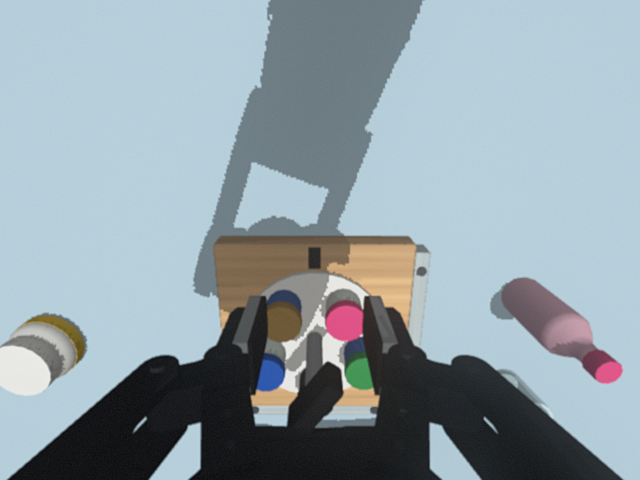

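>>> move_arm(increments=[{"tx": 0, "ty": 0.03, "tz": 0.0, "turn": 7}, {"tx": 0, "ty": 0.06, "tz": 0.0, "turn": 14}, {"tx": 0, "ty": 0.09, "tz": 0.0, "turn": 21}, {"tx": 0.0015, "ty": 0.12, "tz": 0.01, "turn": 28}, {"tx": 0.0015, "ty": 0.1345, "tz": 0.02, "turn": 34.6}, {"tx": 0.0015, "ty": 0.1345, "tz": 0.02, "turn": 34.6}, {"tx": 0.0015, "ty": 0.1345, "tz": 0.02, "turn": 34.6}, {"tx": 0.0015, "ty": 0.1345, "tz": 0.02, "turn": 34.6}])

```text
time_s: 13.43
eef_pos: [0.5721, -0.0752, 0.1926]
eef_rot: [-0.001, 0.899, 0.438, -0.001]
wrist_force: [-0.6, -0.0, 0.8]
opening: 0.498
```

Run:
```python
from h import *
rel(wd(0,0),110,51.8)
im,d,c=snap('wrist','w8')
v=V('w8'); w=wd(0,0)/1000
print(v.proj([[w[0],w[1],.142],[w[0],w[1],.078],[w[0],w[1],.032]]).round(1))
y=get_obs()['eef_pos']
print('tcp proj',v.proj([y,[y[0],y[1],.142]]).round(1))
```

```text
t 13.43 pos [572.1 -75.2 192.6] yaw 51.93 F [-0.6 -0.   0.8] dock [-5.1  1.2] open 0.498 q [-0.34  0.22  1.64 -0.    1.28 -1.24]
rel [ 2.   5.1 82.6] turn 0.13
[[317.9 272.2]
 [317.3 237.3]
 [317.  220.6]]
tcp proj [[314.9 310.2]
 [314.9 265. ]]
```

View pics/w8.png

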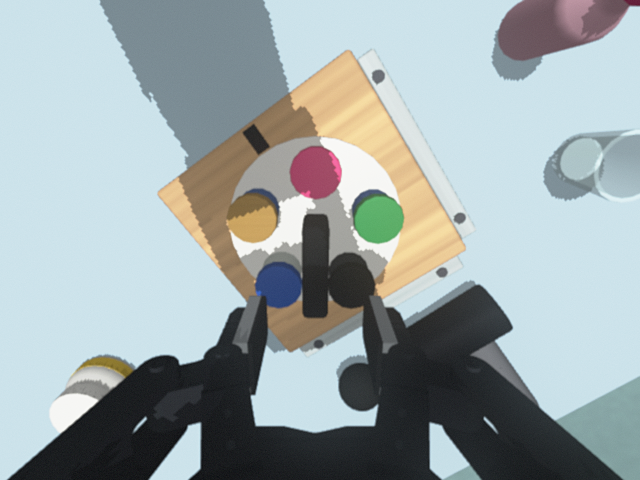

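Run:
```python
from h import *
v=V('w8'); P=v.pts(); W=v.hsv[...,2]
y,x=np.mgrid[:480,:640]
# handle top by depth z 0.136..0.15
m=(P[...,2]>.134)&(P[...,2]<.15)&(W<60)&(x>285)&(x<345)&(y>190)&(y<330)
r,b=rect(v,m,.142); print(m.sum(),r,'dock',dk(r[0]).round(2)); print(np.median(P[m],0)*1000)
m2=(W<60)&(x>285)&(x<335)&(y>200)&(y<300)
for row in(225,240,255):
    g=v.im[row,285:345].astype(int).sum(1); xs=np.nonzero(g<110)[0]+285; print(row,xs.min(),xs.max(),g.tolist())
    
o=get_obs(); q=o['eef_rot'];R=Rot.from_quat([q[1],q[2],q[3],q[0]]).as_matrix()
print('handle rel tool',((np.r_[r[0],142]-o['eef_pos']*1000)@R).round(2))
Hh=v.hsv[...,0].astype(int);S=v.hsv[...,1].astype(int)
pk=centroid(v,(Hh>155)&(S>100)&(x>280)&(x<350)&(y<220)&(y>130),.078); gr=centroid(v,(Hh>40)&(Hh<90)&(S>70)&(x>340)&(x<410)&(y>180)&(y<250),.078)
print(pk,gr)
# infer centre from two jars: known angle separation; print each
```

```text
2225 ((575.7579345703125, -77.86686706542969), (15.391534805297852, 59.30683898925781), 51.96469497680664) dock [-1.29 -1.21]
[575.8297918  -77.68307096 141.38982607]Traceback (most recent call last):
  File "<stdin>", line 9, in <module>
    return umr_minimum(a, axis, None, out, keepdims, initial, where)
ValueError: zero-size array to reduction operation minimum which has no identity
```

Run:
```python
from h import *
rel((575.76,-77.87),110,51.96)
```

```text
t 13.48 pos [572.4 -75.3 193.5] yaw 51.9 F [ 0.  -0.4  0.2] dock [-4.8  1.1] open 0.501 q [-0.34  0.22  1.64 -0.    1.28 -1.24]
rel [ 0.1  4.4 83.5] turn -0.06
```

>>> move_arm(increments=[{"tx": 0, "ty": 0.004, "tz": 0.02, "turn": 0}, {"tx": 0, "ty": 0.004, "tz": 0.04, "turn": 0}, {"tx": 0, "ty": 0.004, "tz": 0.04, "turn": 0}, {"tx": 0, "ty": 0.004, "tz": 0.04, "turn": 0}, {"tx": 0, "ty": 0.004, "tz": 0.04, "turn": 0}])

```text
time_s: 13.9
eef_pos: [0.5769, -0.0782, 0.1556]
eef_rot: [0.001, 0.9, 0.437, 0.0]
wrist_force: [0.6, 0.3, -0.0]
opening: 0.5
```

Run:
```python
from h import *
rel((575.76,-77.87),110,51.96)
im,d,c=snap('wrist','w9')
v=V('w9'); P=v.pts(); W=v.hsv[...,2]
y,x=np.mgrid[:480,:640]
m=(P[...,2]>.134)&(P[...,2]<.15)&(W<60)&(x>275)&(x<352)&(y>190)&(y<400)
r,b=rect(v,m,.142); print(m.sum(),r,'dock',dk(r[0]).round(2))
```

```text
t 13.9 pos [576.9 -78.2 155.6] yaw 51.8 F [ 0.6  0.3 -0. ] dock [-0.1 -1.5] open 0.5 q [-0.34  0.27  1.66 -0.    1.21 -1.24]
rel [-0.5 -1.2 45.6] turn -0.16
3165 ((575.74609375, -77.85214233398438), (15.262782096862793, 60.30433654785156), 50.935569763183594) dock [-1.3 -1.2]
```

View pics/w9.png

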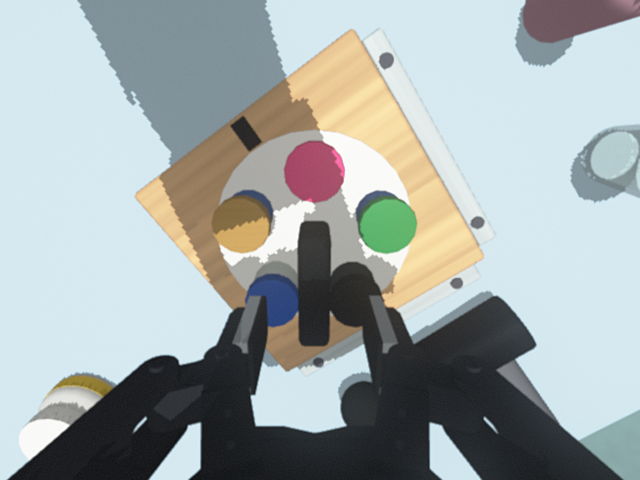

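>>> move_arm(increments=[{"tx": -0.0005, "ty": -0.001, "tz": 0.015, "turn": 0}, {"tx": -0.0005, "ty": -0.001, "tz": 0.03, "turn": 0}, {"tx": -0.0005, "ty": -0.001, "tz": 0.045, "turn": 0}, {"tx": -0.0005, "ty": -0.001, "tz": 0.045, "turn": 0}, {"tx": -0.0005, "ty": -0.001, "tz": 0.045, "turn": 0}, {"tx": -0.0005, "ty": -0.001, "tz": 0.045, "turn": 0}])

```text
time_s: 14.45
eef_pos: [0.5766, -0.0781, 0.1109]
eef_rot: [0.001, 0.9, 0.437, 0.001]
wrist_force: [0.4, -0.3, 0.6]
opening: 0.502
```

Run:
```python
from h import *
rel((575.75,-77.86),110,51.9)
```

```text
t 14.45 pos [576.6 -78.1 110.9] yaw 51.79 F [ 0.4 -0.3  0.6] dock [-0.4 -1.4] open 0.502 q [-0.34  0.33  1.69 -0.    1.12 -1.24]
rel [-0.3 -0.8  0.9] turn -0.11
```

Now I close gradually and watch the force for any sideways load.

>>> move_arm(increments=[{"tx": 0, "ty": 0, "tz": 0, "turn": 0}, {"tx": 0, "ty": 0, "tz": 0, "turn": 0}, {"tx": 0, "ty": 0, "tz": 0, "turn": 0}, {"tx": 0, "ty": 0, "tz": 0, "turn": 0}, {"tx": 0, "ty": 0, "tz": 0, "turn": 0}], gripper=0.24)

```text
time_s: 14.87
eef_pos: [0.5758, -0.0778, 0.1096]
eef_rot: [0.0, 0.9, 0.437, 0.0]
wrist_force: [0.4, -0.2, 1.4]
opening: 0.244
```

>>> move_arm(increments=[{"tx": 0, "ty": 0, "tz": 0, "turn": 0}, {"tx": 0, "ty": 0, "tz": 0, "turn": 0}, {"tx": 0, "ty": 0, "tz": 0, "turn": 0}, {"tx": 0, "ty": 0, "tz": 0, "turn": 0}, {"tx": 0, "ty": 0, "tz": 0, "turn": 0}], gripper=0)

```text
time_s: 15.28
eef_pos: [0.5757, -0.0778, 0.1096]
eef_rot: [0.0, 0.9, 0.437, 0.0]
wrist_force: [-1.8, 0.3, 4.5]
opening: 0.18
```

>>> move_arm(increments=[{"tx": 0, "ty": 0, "tz": 0, "turn": -2}, {"tx": 0, "ty": 0, "tz": 0, "turn": -4}, {"tx": 0, "ty": 0, "tz": 0, "turn": -6}, {"tx": 0, "ty": 0, "tz": 0, "turn": -8}])

```text
time_s: 15.62
eef_pos: [0.5757, -0.078, 0.1096]
eef_rot: [0.0, 0.867, 0.499, -0.0]
wrist_force: [-1.6, 0.1, 5.2]
opening: 0.178
```

>>> move_arm(increments=[{"tx": 0, "ty": 0, "tz": 0, "turn": -2}, {"tx": 0, "ty": 0, "tz": 0, "turn": -4}, {"tx": 0, "ty": 0, "tz": 0, "turn": -6}, {"tx": 0, "ty": 0, "tz": 0, "turn": -8}, {"tx": 0, "ty": 0, "tz": 0, "turn": -10}, {"tx": 0, "ty": 0, "tz": 0, "turn": -12}, {"tx": 0, "ty": 0, "tz": 0, "turn": -14}, {"tx": 0, "ty": 0, "tz": 0, "turn": -16}])

```text
time_s: 16.28
eef_pos: [0.5756, -0.0782, 0.1096]
eef_rot: [0.0, 0.789, 0.615, -0.0]
wrist_force: [-3.4, -1.2, 5.2]
opening: 0.175
```

Run:
```python
from h import *
rel((575.75,-77.86),110,86.3); print(get_obs()['torque'])
```

```text
t 16.28 pos [575.6 -78.2 109.6] yaw 75.86 F [-3.4 -1.2  5.2] dock [-1.5 -1.6] open 0.175 q [-0.34  0.33  1.69 -0.    1.12 -1.66]
rel [ 0.4  0.1 -0.4] turn -10.44
[-0.11551435  0.43762732 -0.07857019]
```

>>> move_arm(increments=[{"tx": 0, "ty": 0, "tz": 0, "turn": -2}, {"tx": 0, "ty": 0, "tz": 0, "turn": -4}, {"tx": 0, "ty": 0, "tz": 0, "turn": -6}, {"tx": 0, "ty": 0, "tz": 0, "turn": -8}, {"tx": 0, "ty": 0, "tz": 0, "turn": -10}, {"tx": 0, "ty": 0, "tz": 0, "turn": -10.3}, {"tx": 0, "ty": 0, "tz": 0, "turn": -10.3}, {"tx": 0, "ty": 0, "tz": 0, "turn": -10.3}])

```text
time_s: 16.95
eef_pos: [0.5756, -0.0784, 0.1096]
eef_rot: [0.0, 0.731, 0.682, -0.0]
wrist_force: [-3.3, -1.6, 4.9]
opening: 0.183
```

Run:
```python
from h import *
rel((575.75,-77.86),110,86.3); print(get_obs()['torque'])
for n in('top','scene','wrist'): snap(n,n+'10')
v=V('top10')
a=cv2.resize(v.im[190:340,230:450,::-1],(800,545),interpolation=cv2.INTER_CUBIC);cv2.imwrite('pics/t10z.png',a)
v=V('scene10'); a=cv2.resize(v.im[160:320,200:400,::-1],(750,600),interpolation=cv2.INTER_CUBIC);cv2.imwrite('pics/s10z.png',a)
```

```text
t 16.95 pos [575.6 -78.4 109.6] yaw 86.07 F [-3.3 -1.6  4.9] dock [-1.5 -1.8] open 0.183 q [-0.34  0.33  1.69 -0.    1.12 -1.84]
rel [ 0.6  0.2 -0.4] turn -0.23
[-0.1666913   0.41114781  0.03597094]
```

View pics/t10z.png

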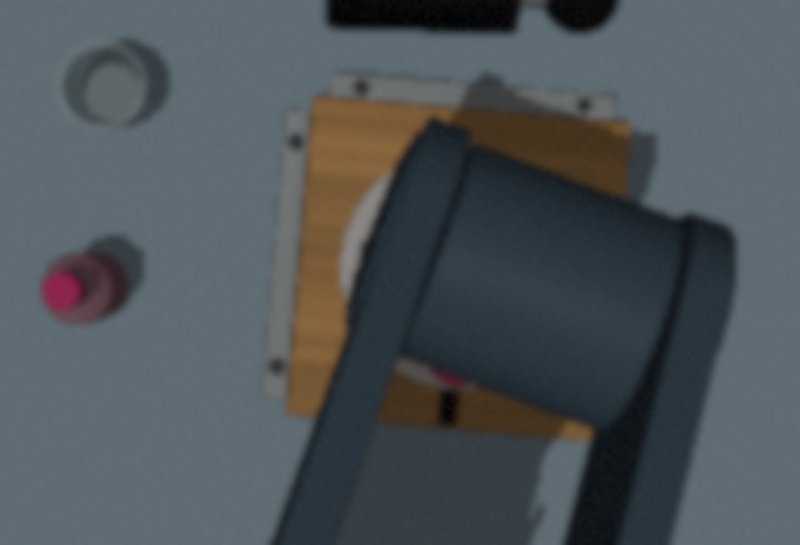

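View pics/s10z.png

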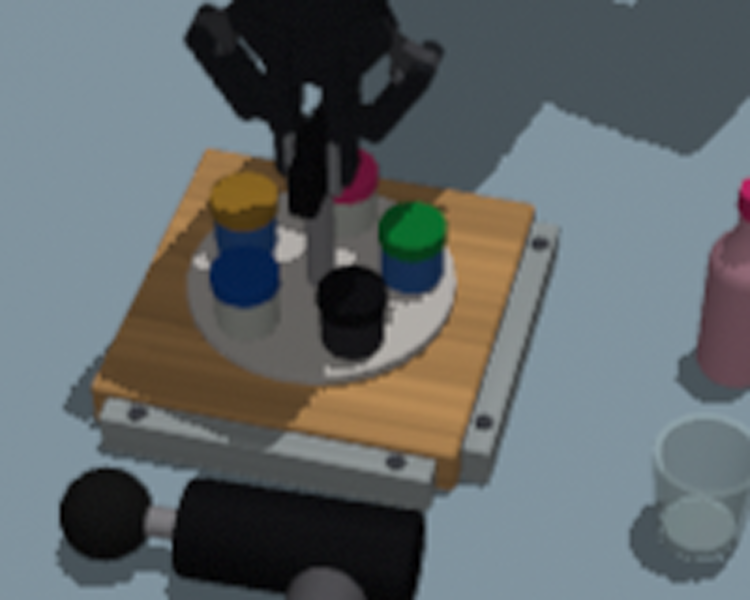

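View pics/wrist10.png

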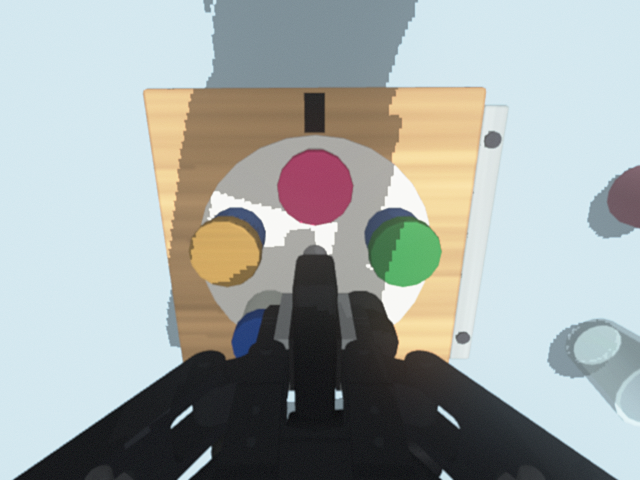

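Run:
```python
from h import *
v=V('wrist10'); H,S,W=[v.hsv[...,i].astype(int) for i in range(3)]
y,x=np.mgrid[:480,:640]
mk=centroid(v,(W<60)&(x>290)&(x<340)&(y>88)&(y<136),.03)
pk=centroid(v,(H>155)&(S>100)&(x>270)&(x<360)&(y>140)&(y<230),.078)
gr=centroid(v,(H>40)&(H<90)&(S>70)&(x>340)&(x<450)&(y>215)&(y<300),.078)
yl=centroid(v,(H>8)&(H<30)&(S>90)&(x>185)&(x<264)&(y>222)&(y<288),.078)
# front edge line
e=[]
for c in range(160,480,4):
    if 285<c<345: continue
    col=((H[:,c]>5)&(H[:,c]<28)&(S[:,c]>45)); r=np.nonzero(col[70:110])[0]
    if len(r): e.append((c,70+r.min()))
E=v.ray(e,.03)[:,:2]*1000; l=cv2.fitLine(E.astype(np.float32),cv2.DIST_HUBER,0,.01,.01).ravel()
sy=np.degrees(np.arctan(l[1]/l[0])); sy=sy-90 if sy>0 else sy+90
print('stand yaw from front edge',sy); print('mark',mk,'\npink',pk,'\ngreen',gr,'\nyel',yl)
d=gr[0]-yl[0]; a=np.degrees(np.arctan2(d[1],d[0])); print('yel->green dir',a,np.hypot(*d[:2]),'(95.1) car yaw',a-90)
d=pk[0]-mk[0]; print('mark->pink dist',np.hypot(*d[:2]),'(36)',np.degrees(np.arctan2(d[1],d[0])))
v=V('top10'); H,S,W=[v.hsv[...,i].astype(int) for i in range(3)]
def edge(m,axis,rng,lo,hi,first):
    q=[]
    for k in rng:
        c=m[lo:hi,k] if axis==0 else m[k,lo:hi]; i=np.nonzero(c)[0]
        if len(i):
            t=lo+(i.min() if first else i.max()); q.append((k,t) if axis==0 else (t,k))
    P=v.ray(q,.03)[:,:2]*1000; return np.array([dk(p) for p in P])
for tag in('top0','t7','top10'):
    v=V(tag); H,S,W=[v.hsv[...,i].astype(int) for i in range(3)]; m=(H>8)&(H<25)&(S>80)
    if tag!='top0':
        f=edge(m,0,range(320,345),208,240,True); g=edge(m,1,range(222,300),302,330,True)
        for n,E,(i,j) in(('far',f,(1,0)),('left',g,(0,1))):
            p=np.polyfit(E[:,i],E[:,j],1); print(tag,n,'mean',E[:,j].mean().round(2),'slope deg',np.degrees(p[0]).round(2))
```

```text
stand yaw from front edge -3.5577164
mark (array([491.80580911, -73.97244357,  30.        ]), np.int32(722), array([314.02493075, 112.44736842])) 
pink (array([526.33364954, -75.8439558 ,  78.        ]), np.int32(4357), array([314.82648611, 186.93596511])) 
green (array([562.91958133, -32.01502527,  78.        ]), np.int32(3930), array([404.10992366, 251.17073791])) 
yel (array([ 557.68685219, -127.05137056,   78.        ]), np.int32(4377), array([220.50651131, 253.40095956]))
yel->green dir 86.84845972608345 95.1802940706433 (95.1) car yaw -3.1515402739165523
mark->pink dist 34.57852401263184 (36) -3.10256658489883
t7 far mean 98.13 slope deg 0.97
t7 left mean 97.78 slope deg -0.0
top10 far mean 98.13 slope deg 0.93
top10 left mean 97.78 slope deg -0.04
```

Run:
```python
from h import *
rel((575.75,-77.86),110,86.3)
print(workorder.hand_in())
```

```text
t 17.1 pos [575.5 -78.4 109.6] yaw 86.07 F [-3.4 -1.8  4.2] dock [-1.5 -1.8] open 0.175 q [-0.34  0.33  1.69 -0.    1.12 -1.84]
rel [ 0.6  0.2 -0.4] turn -0.23
the job is handed in; nothing more can be done
None
```

The stand is home against both stops, the pink jar is at the front in line with the black mark, and the gripper is closed on the handle. I handed the job in at about 17 s.

**Moves:** I pushed the stand's right edge, then its front edge, with both fingertips until it stopped moving and the force rose (peaks about 15 N and 21 N). I then gripped the handle and turned the carousel about 34° counter-clockwise.

**Stand:** After the pushes its centre measured about 0.4 mm from home, with yaw -3.7° against the dock's -3.6°. Its edges had not shifted after the carousel was turned.

**Carousel:** The wrist camera gave its yaw as -3.15°, against -3.56° for the stand's front edge. The tool's own yaw implied -3.9°, so the two readings fall either side of the mark, each within about 0.5° of it.

**Grip:** The fingers stopped on the handle at an opening of about 0.18. The steady force was about 4 N sideways, towards the stops, and 4–5 N downward.

**Bystanders:** The oil bottle, glass and massage gun look unmoved in the last top and scene pictures. I did not re-check the scrub tub in the last pictures, but nothing went near it after the first push.

**Disagreements:**
- The wrist camera put the handle 1–2 mm from where the top camera did, which is within the calibration error; I used the wrist view for the grasp.
- A fit of the far edge over only 25 pixel columns read about 1° off square. I put that down to pixel steps, because the full outline and the front edge both agreed with the dock.

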